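# Slide the holed cover plate out over the ledge's end

### The job

Two thin aluminium cover plates lie flat in the lanes of the low grey ledge. Without picking it up, slowly push the one with the round hole along its lane until the whole hole hangs clear past the ledge's open end, so that the next person can take it by its edge, but leave well over half of the plate's length on the ledge. Leave the plain plate and everything else where they are.

Things in the scene. Friction and masses are not known exactly. Their poses are not given: they have to be found in the camera images.
- ledge: fixed grey ledge, 360 x 172 mm, flat top (lanes' floor) 50 mm above the bench. Origin on the bench under its centre; x along the lanes to the open end (x = +180 mm), y across, z up. Ribs 6 mm wide, 8 mm high on the top at y = -83, 0, +83 mm make two lanes 77 mm wide, centred at y = -41.5 and +41.5 mm; a wall 6 mm thick, 14 mm high closes them at x = -180 mm
- ledge_open_end (a point): middle of the top edge of the ledge's open end, at the height of the lanes' floor, where the lanes end in a free drop of 50 mm to the bench; same axes as the ledge
- plate: loose flat aluminium plate 160 x 70 x 6 mm, about 0.18 kg, with one 20 mm round through hole; it lies in one of the two lanes. Origin at the centre of its underside; x along its length towards the holed end (which faces the ledge's open end), z up. The hole's centre is at x = +58 mm, its rim nearest the plate's middle at x = +48 mm
- plate_tail (a point): middle of the plate's plain short end face (the one away from the hole), half-way up its 6 mm thickness; 80 mm behind the plate's origin. There are at least 70 mm of free lane behind it
- plain_plate: the other plate, same size and metal but with no hole, in the other lane; origin at the centre of its underside. To be left alone
- vial: small glass jar with a black cap, 28 mm across, 42 mm high, standing in one lane by the closed end; origin at the centre of its underside. To be left alone
- weight: small steel knobbed weight, 28 mm across, 36 mm high, standing in the other lane by the closed end; origin at the centre of its underside. To be left alone
- beaker: open glass beaker, 60 mm across, 75 mm high, on the bench beside the ledge, on the side away from the robot; origin at the centre of its underside. To be left alone
- screwdriver: screwdriver 160 mm long lying on the bench beside the ledge, on the side away from the robot. To be left alone
- bottle: amber bottle 60 mm across, 110 mm high, on the bench left of the ledge; origin at the centre of its underside. To be left alone
- collar: steel ring 50 mm across, 14 mm high, lying on the bench left of the ledge. To be left alone
There are look-alikes about, which are no part of the job. Leave any orange look-alike of the plate alone.

How it is judged (in metres and radians):
At the end, for the whole second after the job is handed in: the holed plate lies flat and at rest in its lane, along it to within 0.12 rad, its holed end 32 to 68 mm past the ledge's open end, so that the whole hole is clear and more than 92 mm of its 160 mm length is still on the ledge (x of plate in the frame of ledge between 0.132 and 0.168 m and z of plate in the frame of ledge between 0.047 and 0.053 m and angle between the x axis of plate and the x axis of ledge, either way round below 0.12 rad and linear speed of plate below 0.01 m/s); the robot touches nothing.
It fails at once if the holed plate is lifted (its underside's centre more than 10 mm above the lane's floor) or carried (z of plate in the frame of ledge above 0.06 m).
It fails at once if the holed plate tips by more than 0.15 rad or falls off (angle between plate's own z axis and vertical above 0.15 rad or z of plate in the frame of ledge below 0.04 m).
It fails at once if the holed plate is shot along, faster than 0.35 m/s (linear speed of plate above 0.35 m/s).
It fails at once if the plain plate is moved by more than 12 mm (distance of plain_plate from where it was at the start of the episode above 0.012 m).
It fails at once if the vial or the weight is moved by more than 15 mm, or another thing on the bench by more than 20 mm (distance of any of vial, weight from where it was at the start of the episode above 0.015 m or distance of any of beaker, screwdriver, bottle, collar from where it was at the start of the episode above 0.02 m).
It also fails if it takes over 32 s, if anything falls off the work surface, if the arm or the gripper's body presses on something with over 40 N, if the wrist force passes 120 N, or if a joint passes its speed limit or range.

### The arm

A 7-joint arm with a two-finger parallel gripper is mounted at the origin on the work surface. World frame = base frame: x ahead of the robot, y to its left, z up, the work surface at z = 0. Lengths are in m, angles in degrees, forces in N, time in s.
With the tool pointing down it reaches from about 0.375 to 0.925 m from the base axis. Payload 3.1 kg.
Tool frame: the origin (TCP) lies at the very end of the fingers, on their centre line; the grasp point (between the pads) lies 19 mm behind it; z points along the fingers, y is the line along which they close (so a half turn about z gives the same grasp; the last joint's range is limited). The gripper opens to 85 mm and grips with 20 to 120 N. Pads are 22 mm wide; open, the fingers measure 114 mm over their backs; the gripper's body (76 mm by 85 mm) begins 54 mm behind the grasp point. The pads swing forward as they close: fully open they stand 13 mm farther back than shut.
Start: joints at [-79.859, 21.939, 2.515, 91.553, -1.026, 66.532, -2.859], TCP at [0.176, 0.626, 0.231] pointing down, gripper open.
Joint ranges: [-149.38, 149.38], [-23.57, 123.04], [-84.95, 90], [0, 143.3], [-89.99, 269.99], [3.08, 112.72], [-163.45, 163.45]. Speed limits (degrees/s): [159.86, 159.86, 180, 180, 180, 180, 180].

### API

Orientations are given as [roll, pitch, yaw] about the fixed x, y, z axes, in that order (R = Rz(yaw) Ry(pitch) Rx(roll)).
In Python, from station import robot gives the robot as it stands.
- The arm moves only by the shell command python3 -m crank 'ROWS'. ROWS is JSON, a list of rows, each a list of 3 entries, a list of its own where there are three numbers: the shift along the world's x, y, z scaled (see below), then the turn, a rotation vector about the world's x, y, z scaled (see below), then the closure, from 0 (fully open) to 1 (shut). A call has 1 to 5 rows; each row shifts and turns the commanded pose from where the row before left it; what a row does not reach is not made up. The controller multiplies each number of a shift by 25 mm and each number of a turn by 4 degrees. A row lasts 1/12 s, in which the tool goes at most 41.7 mm and 7.16 degrees, less where a joint would pass 70% of its speed; a pose out of reach is approached as far as the arm can. A call with a number of a shift or a turn outside -1 to 1 is refused whole. A call with a gripper value outside its range is refused whole. The fingers move at their own pace and stop on an object; the grip force is fixed at half the most. Time passes only in rows, so rows that do not move let the fingers close. It gives the time, the measured TCP pose, the force, the opening and the grip force at its end, in the units of the state.
- robot.get_obs(): the state, without advancing time (a new reading comes with each control period).
- robot.camera(name): name is "scene" or "top" or "wrist"; returns (picture, depth): 480x640x3 uint8, red, green, blue; 480x640 float32, m along the optical axis (not along the pixel's ray), 0 where there is no reading.
- robot.get_calibration(name): a dict with "camera_matrix" (3x3 intrinsics, pixels), "extrinsics" (4x4, takes a point from camera to world coordinates); the wrist camera has in their place "hand_eye" (4x4, takes a point from camera to tool coordinates, whose origin is the TCP and whose axes are the flange's). Camera axes: x right, y up, looking along -z (the intrinsics and any distortion apply to the point x, -y, -z); pixel columns grow to the right and rows downward; lengths in m; the calibration is good to about 2 mm. The wrist camera is an equidistant fisheye: a pixel r from the principal point sees the ray r / f radians off the axis. A picture is of the moment at which its call begins: read the wrist's pose just before it. get_calibration takes no time and is no camera call.
- robot.hand_in(): hands the job in; it is judged then, once.
The state is a dict: "t": time; "joint_pos": joint angles; "joint_vel": joint speeds; "joint_torque": joint torques, N m; "tool_pos": TCP position; "orientation": TCP orientation; "ft_force": force on the tool from outside, world axes, zero at the start; "torque": the same for the moment, N m; "finger_gap": opening from 0.0 (shut) to 1.0 (fully open); "grasp_force": force on a finger pad.
Only numpy, scipy, OpenCV 4.12 (cv2) and the standard library are available. Lean on these libraries where they do the work, as an engineer would, in place of code of your own. Each camera call takes 0.05 s, during which the arm holds its last target. There are 200 camera calls.

## Working session

There is one attempt and no reset: what is moved stays moved. The work goes in short steps, Python scripts to look and compute and a shell command to move; the robot and the scene stay as the last step left them, time stands still between calls to the robot, and variables do not carry over. Pictures are saved under pics/ and viewed, at most 10 in all, crops included, and the job is handed in when it is done.

```bash
mkdir -p pics; ls; python3 - <<'E'
from station import robot
import cv2,numpy as np
for n in("top","scene"):
    p,d=robot.camera(n); np.savez(f"{n}.npz",p=p,d=d)
    cv2.imwrite(f"pics/{n}0.png",p[:,:,::-1]); c=robot.get_calibration(n)
    print(n,{k:np.round(v,4).tolist() if not isinstance(v,str) else v for k,v in c.items()})
o=robot.get_obs();print(o)
E
```

```text
pics
top {'camera_matrix': [[523.8869, 0.0, 319.0902], [0.0, 523.8869, 241.1703], [0.0, 0.0, 1.0]], 'extrinsics': [[-0.0159, 0.986, -0.166, 0.4042], [-0.9997, -0.0183, -0.013, 0.1243], [-0.0159, 0.1658, 0.986, 0.9996], [0.0, 0.0, 0.0, 1.0]]}
scene {'camera_matrix': [[434.6367, 0.0, 321.2213], [0.0, 434.6367, 247.9841], [0.0, 0.0, 1.0]], 'extrinsics': [[0.8996, -0.2799, 0.3351, 0.8458], [0.4366, 0.5792, -0.6884, -0.4134], [-0.0015, 0.7656, 0.6433, 0.6031], [0.0, 0.0, 0.0, 1.0]]}
{'t': 0.1, 'joint_pos': array([-79.85670832,  21.98785418,   2.51340813,  91.64059806,
        -1.0257174 ,  66.53193789,  -2.85923683]), 'joint_vel': array([-0.07295622, -0.0784308 , -0.04278031, -0.16534978, -0.07230978,
        0.00759908, -0.06215779]), 'joint_torque': array([ 2.75223611e-03, -4.34732795e+01,  1.02935672e+00, -2.50455433e+01,
        1.08675828e-02,  5.55475315e-03,  2.49939781e-06]), 'tool_pos': array([0.17618726, 0.62477156, 0.23000248]), 'orientation': array([-1.79862341e+02,  7.78358083e-03,  1.64255900e+02]), 'ft_force': array([ 0.17475051,  0.53295785, -0.01751669]), 'torque': array([ 0.01920856,  0.04494972, -0.00093302]), 'grasp_force': 0.0, 'finger_gap': 1.0039142741714682}
```

View pics/top0.png

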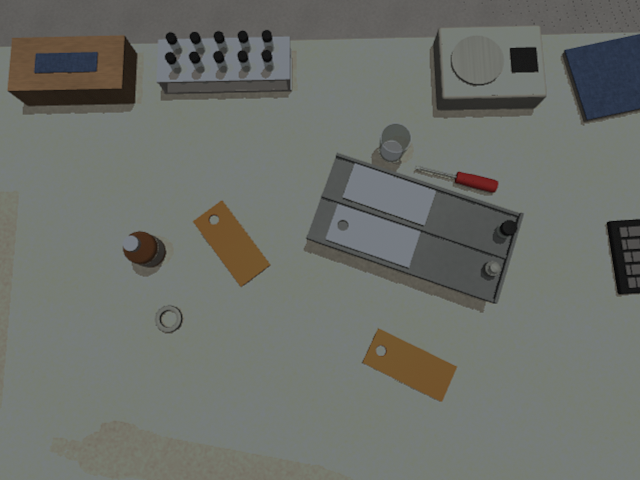

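View pics/scene0.png

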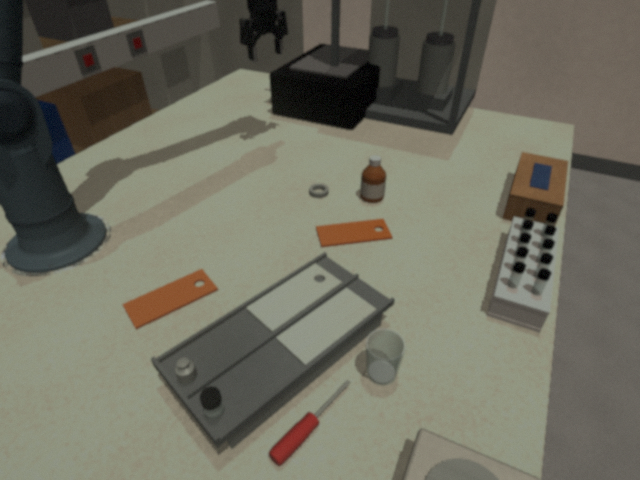

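The top picture shows the holed plate in the lane nearer the robot, with its hole at about (343,225), its tail at about (415,250), and the knobbed weight behind it at (492,268). The ledge's open end is on the left, about (307,240) to (337,156). The scene picture confirms this: the plain plate is in the far lane, and the orange ones are the look-alikes.

```bash
cat > m.py <<'E'
import cv2,numpy as np
from station import robot
c=robot.get_calibration("top");K=np.array(c["camera_matrix"]);E=np.array(c["extrinsics"])
def cast(px,z):
    px=np.atleast_2d(px).astype(float)
    r=np.c_[(px[:,0]-K[0,2])/K[0,0],-(px[:,1]-K[1,2])/K[1,1],-np.ones(len(px))]@E[:3,:3].T
    return E[:3,3]+r*((z-E[2,3])/r[:,2])[:,None]
def plates(p,z=.056):
    hsv=cv2.cvtColor(p,cv2.COLOR_RGB2HSV); out=[]
    roi=np.zeros(p.shape[:2],np.uint8); cv2.fillPoly(roi,[np.array([[337,150],[524,211],[499,303],[250,285],[235,180]])],255)
    m=((hsv[...,2]>125)&(hsv[...,1]<45)).astype(np.uint8)*255&roi
    cs,h=cv2.findContours(m,cv2.RETR_CCOMP,cv2.CHAIN_APPROX_NONE)
    for i,k in enumerate(cs):
        if cv2.contourArea(k)<1500 or h[0][i][3]>=0: continue
        w=cast(k[:,0],z)[:,:2]*1000
        (cx,cy),s,a=cv2.minAreaRect(w.astype(np.float32))
        holes=[np.round(cast(cs[j][:,0].mean(0),z)[0]*1000,1) for j in range(len(cs)) if h[0][j][3]==i and cv2.contourArea(cs[j])>20]
        b=cv2.boxPoints(((cx,cy),s,a)); out.append((np.array([cx,cy]),s,a,b,holes))
    return out,m
E
python3 - <<'E'
from m import *
f=np.load("top.npz");p,d=f["p"],f["d"]
o,m=plates(p); cv2.imwrite("pics/mask.png",m)
for q in o: print([np.round(v,1).tolist() if not isinstance(v,list) else v for v in q])
# ledge rib corners (top z 58; rear wall z 64)
print("ledge open-end corners",np.round(cast([[337,156],[307,240]],.058)*1000),"rear",np.round(cast([[521,213],[497,300]],.064)*1000))
for px in([375,230],[380,190],[450,250],[343,225]):
    x,y=px; P=np.array([(x-K[0,2])/K[0,0]*d[y,x],-(y-K[1,2])/K[1,1]*d[y,x],-d[y,x]]);print(px,np.round((E[:3,:3]@P+E[:3,3])*1000,1))
print("weight",np.round(cast([[491,268]],.075)*1000))
print(p[230,375],p[250,450],p[350,250])
E
```

```text
[[573.1, 39.2], [157.5, 67.5], 69.9, [[514.2999877929688, -23.100000381469727], [577.7000122070312, -46.400001525878906], [631.9000244140625, 101.5], [568.5, 124.69999694824219]], [array([592.7,  93.4,  56. ])]]
[[650.4, 6.3], [156.9, 67.0], 69.2, [[591.2000122070312, -55.099998474121094], [653.9000244140625, -78.9000015258789], [709.5999755859375, 67.69999694824219], [646.9000244140625, 91.5]], []]
ledge open-end corners [[724. 101.  58.]
 [565. 159.  58.]] rear [[ 607. -231.   64.]
 [ 450. -176.   64.]]
[375, 230] [581.7  34.2  56.6]
[380, 190] [656.9  22.4  56.7]
[450, 250] [ 543.7 -102.6   47.2]
[343, 225] [593.5  92.2  50.1]
weight [[ 506. -166.   75.]]
[117 123 129] [79 81 80] [117 122 115]
```

Sizes, heights and the hole offset (57.6 mm) all agree with what's given. The lane direction is about 70.5°, and the plate is at ledge x ≈ 67 mm, so it needs a push of about 83 mm. The approach point is about (530,-73), with the fingers shut.

```bash
python3 -m crank '[[[0.5,-1,0],[0,0,-0.2],1],[[0.5,-1,0],[0,0,-0.2],1],[[0.5,-1,0],[0,0,-0.2],1],[[0.5,-1,0],[0,0,-0.2],1],[[0.5,-1,0],[0,0,-0.1],1]]'
python3 -m crank '[[[0.5,-1,0],[0,0,0],1],[[0.5,-1,0],[0,0,0],1],[[0.5,-1,0],[0,0,0],1],[[0.5,-1,0],[0,0,0],1],[[0.5,-1,0],[0,0,0],1]]'
python3 -m crank '[[[0.5,-1,0],[0,0,0],1],[[0.5,-1,0],[0,0,0],1],[[0.5,-1,0],[0,0,0],1],[[0.5,-1,0],[0,0,0],1],[[0.5,-1,0],[0,0,0],1]]'
```

```text
t: 0.52
tool_pos: [0.2392, 0.4989, 0.2305]
orientation: [-179.9, 0.0, 160.6]
ft_force: [0.4, 0.3, -0.5]
finger_gap: 0.298
grasp_force: 0.0
t: 0.93
tool_pos: [0.3015, 0.3739, 0.2308]
orientation: [-179.9, -0.0, 160.7]
ft_force: [0.6, -0.1, 1.2]
finger_gap: 0.007
grasp_force: 0.0
t: 1.35
tool_pos: [0.3639, 0.249, 0.2309]
orientation: [-180.0, -0.0, 160.7]
ft_force: [0.5, -0.6, 0.7]
finger_gap: -0.003
grasp_force: 0.0
```

```bash
python3 -m crank '[[[0.5,-1,0],[0,0,0],1],[[0.5,-1,0],[0,0,0],1],[[0.5,-1,0],[0,0,0],1],[[0.5,-1,0],[0,0,0],1],[[0.5,-1,0],[0,0,0],1]]'
python3 -m crank '[[[0.5,-1,0],[0,0,0],1],[[0.5,-1,0],[0,0,0],1],[[0.5,-1,0],[0,0,0],1],[[0.5,-1,0],[0,0,0],1],[[0.5,-1,0],[0,0,0],1]]'
python3 -m crank '[[[0.5,-1,0],[0,0,0],1],[[0.6,-1,0],[0,0,0],1],[[0.5,-0.9,0],[0,0,0],1],[[0,0,-0.8],[0,0,0],1],[[0,0,-1],[0,0,0],1]]'
python3 -m crank '[[[0,0,-1],[0,0,0],1],[[0,0,-1],[0,0,0],1],[[0,0,-1],[0,0,0],1],[[0,0,-0.6],[0,0,0],1],[[0,0,0],[0,0,0],1]]'
python3 - <<'E'
from m import *
p,d=robot.camera("top");cv2.imwrite("pics/top1.png",p[150:310,240:540,::-1].repeat(2,0).repeat(2,1));print(robot.get_obs()["tool_pos"])
E
```

```text
t: 1.77
tool_pos: [0.4263, 0.1241, 0.2309]
orientation: [-180.0, -0.0, 160.7]
ft_force: [0.2, 0.3, -0.1]
finger_gap: 0.003
grasp_force: 0.0
t: 2.18
tool_pos: [0.4888, -0.0007, 0.231]
orientation: [180.0, -0.0, 160.7]
ft_force: [1.1, 0.4, -0.5]
finger_gap: -0.002
grasp_force: 0.0
t: 2.6
tool_pos: [0.5314, -0.0747, 0.1878]
orientation: [179.9, 0.3, 160.4]
ft_force: [-0.1, 0.6, -0.9]
finger_gap: 0.002
grasp_force: 0.0
t: 3.02
tool_pos: [0.5249, -0.0713, 0.0923]
orientation: [-179.8, -0.5, 160.7]
ft_force: [-0.7, 0.3, -0.0]
finger_gap: 0.0
grasp_force: 0.0
[ 0.52658193 -0.07170955  0.094252  ]
```

View pics/top1.png

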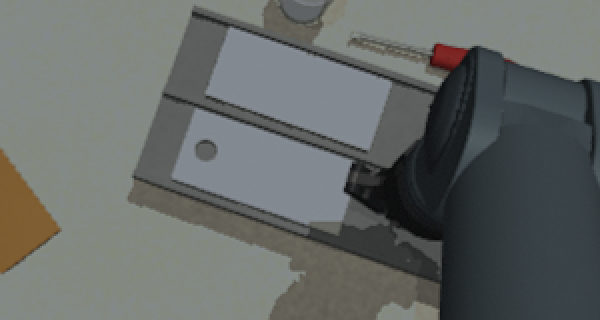

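The crop shows the shut fingers (front edge at crop (346,188), full-frame about (413,244)) in the holed plate's lane, just by its tail. I'll check the clearance before descending.

```bash
python3 - <<'E'
from m import *
for z in(.094,.11):print(np.round(cast([[413,244],[432,249]],z)*1000,1))
p,d=robot.camera("wrist");cv2.imwrite("pics/wrist1.png",p[:,:,::-1])
p,d=robot.camera("scene");cv2.imwrite("pics/scene1.png",cv2.resize(p[240:440,120:400,::-1],None,fx=2.5,fy=2.5))
E
```

```text
[[548.6 -27.7  94. ]
 [539.1 -60.3  94. ]]
[[546.  -25.  110. ]
 [536.8 -57.  110. ]]
```

View pics/scene1.png

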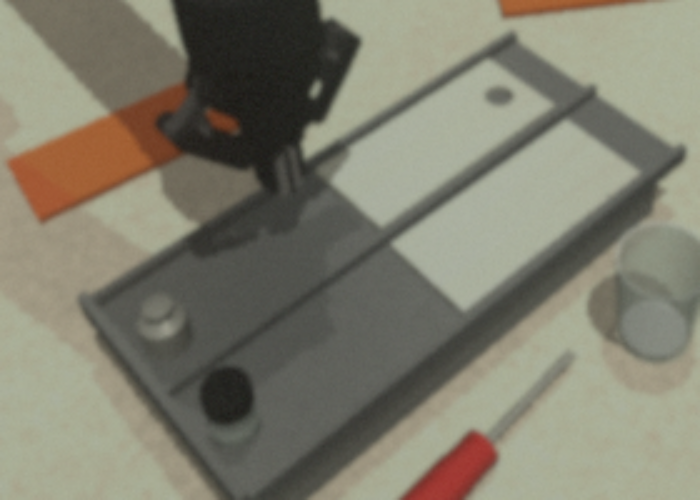

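View pics/wrist1.png

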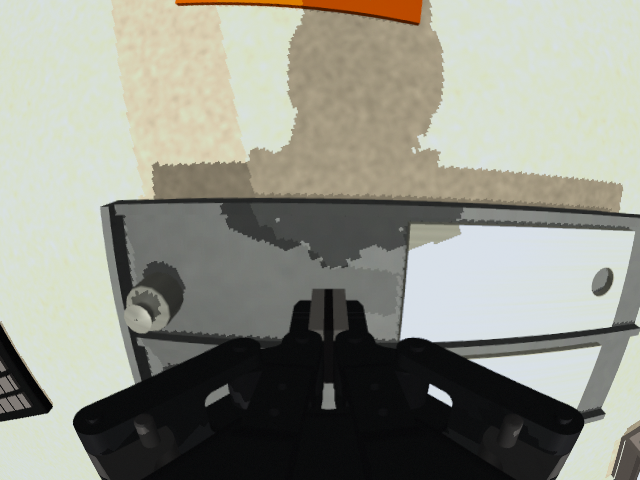

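The scene view shows the fingers above the lane behind the plate, clear of the near rib. The wrist view shows the fingertips at (312–347, 290), with free lane before the plate tail at column ~403. I can go down.

```bash
python3 -m crank '[[[0,0,-0.6],[0,0,0],1],[[0,0,-0.5],[0,0,0],1],[[0,0,-0.3],[0,0,0],1],[[0,0,0],[0,0,0],1],[[0,0,0],[0,0,0],1]]'; python3 -m crank '[[[0,0,0],[0,0,0],1],[[0,0,0],[0,0,0],1]]'
```

```text
t: 3.58
tool_pos: [0.5286, -0.0719, 0.0612]
orientation: [-180.0, -0.0, 160.7]
ft_force: [-0.2, -0.3, -0.4]
finger_gap: 0.002
grasp_force: 0.0
t: 3.75
tool_pos: [0.5295, -0.072, 0.0619]
orientation: [180.0, 0.1, 160.6]
ft_force: [-0.1, -0.3, -0.2]
finger_gap: 0.001
grasp_force: 0.0
```

```bash
python3 -m crank '[[[0,0,-0.2],[0,0,0],1],[[0,0,-0.17],[0,0,0],1],[[0,0,0],[0,0,0],1],[[0,0,0],[0,0,0],1],[[0,0,0],[0,0,0],1]]'
```

```text
t: 4.17
tool_pos: [0.5288, -0.0719, 0.0519]
orientation: [-180.0, -0.0, 160.7]
ft_force: [-0.4, 1.0, 0.1]
finger_gap: -0.0
grasp_force: 0.0
```

```bash
python3 -m crank '[[[0.066,0.19,0],[0,0,0],1],[[0.066,0.19,0],[0,0,0],1],[[0.066,0.19,0],[0,0,0],1],[[0.066,0.19,0],[0,0,0],1],[[0.066,0.19,0],[0,0,0],1]]'
python3 -m crank '[[[0.066,0.19,0],[0,0,0],1],[[0.066,0.19,0],[0,0,0],1],[[0.066,0.19,0],[0,0,0],1],[[0.066,0.19,0],[0,0,0],1],[[0.066,0.19,0],[0,0,0],1]]'
python3 - <<'E'
from m import *
p,d=robot.camera("top");cv2.imwrite("pics/top2.png",p[150:310,240:540,::-1].repeat(2,0).repeat(2,1))
o,m=plates(p)
for q in o: print([np.round(v,1).tolist() if not isinstance(v,list) else v for v in q])
E
```

```text
t: 4.58
tool_pos: [0.5375, -0.0472, 0.0521]
orientation: [180.0, 0.0, 160.7]
ft_force: [0.5, 0.0, 0.3]
finger_gap: -0.005
grasp_force: 0.0
t: 5.0
tool_pos: [0.5454, -0.0243, 0.052]
orientation: [-180.0, -0.0, 160.6]
ft_force: [-0.8, -1.2, 0.3]
finger_gap: 0.0
grasp_force: 0.5
[[581.8, 65.5], [136.1, 69.1], 70.0, [[526.0, 13.399999618530273], [590.9000244140625, -10.300000190734863], [637.5, 117.5999984741211], [572.5999755859375, 141.1999969482422]], [array([597.5, 108.9,  56. ])]]
[[656.6, 24.1], [119.8, 68.6], 69.2, [[603.2999877929688, -19.799999237060547], [667.4000244140625, -44.099998474121094], [709.9000244140625, 68.0], [645.7999877929688, 92.30000305175781]], []]
[[607.1, 170.7], [250.8, 266.1], 86.7, [[467.0, 53.099998474121094], [732.7000122070312, 37.900001525878906], [747.0999755859375, 288.29998779296875], [481.3999938964844, 303.5]], []]
```

View pics/top2.png

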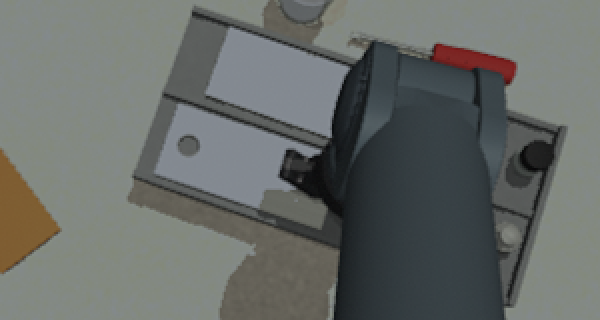

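The plate is being pushed straight: its hole moved 16 mm along the lane to crop (188,146), and the plain plate hasn't moved. About 66 mm remains.

```bash
python3 -m crank '[[[0.066,0.19,0],[0,0,0],1],[[0.066,0.19,0],[0,0,0],1],[[0.066,0.19,0],[0,0,0],1],[[0.066,0.19,0],[0,0,0],1],[[0.066,0.19,0],[0,0,0],1]]'
python3 -m crank '[[[0.066,0.19,0],[0,0,0],1],[[0.066,0.19,0],[0,0,0],1],[[0.066,0.19,0],[0,0,0],1],[[0.066,0.19,0],[0,0,0],1],[[0.066,0.19,0],[0,0,0],1]]'
python3 - <<'E'
from m import *
p,d=robot.camera("top");cv2.imwrite("pics/top3.png",p[150:310,200:500,::-1].repeat(2,0).repeat(2,1))
o,m=plates(p)
for q in o: print([np.round(v,1).tolist() if not isinstance(v,list) else v for v in q])
E
```

```text
t: 5.47
tool_pos: [0.5538, -0.0001, 0.052]
orientation: [180.0, -0.0, 160.7]
ft_force: [-0.3, -2.3, -0.1]
finger_gap: 0.001
grasp_force: 0.5
t: 5.88
tool_pos: [0.562, 0.0236, 0.052]
orientation: [-180.0, -0.0, 160.7]
ft_force: [0.1, -0.9, 1.1]
finger_gap: -0.0
grasp_force: 0.6
[[599.8, 151.4], [255.6, 255.6], 8.5, [[454.5, 259.0], [492.20001220703125, 6.099999904632568], [745.0, 43.79999923706055], [707.2999877929688, 296.6000061035156]], [array([613.9, 157.3,  56. ])]]
```

View pics/top3.png

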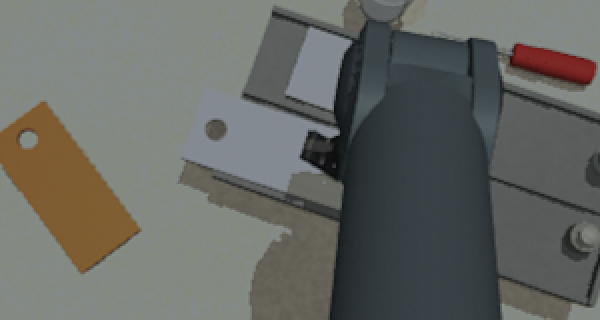

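The hole is now at crop (216,129) and has moved 67 mm, so the plate is at x ≈ 134. I'll push 15 mm more, let it settle, then back off and lift.

```bash
python3 -m crank '[[[0.066,0.19,0],[0,0,0],1],[[0.066,0.19,0],[0,0,0],1],[[0.066,0.19,0],[0,0,0],1],[[0,0,0],[0,0,0],1],[[0,0,0],[0,0,0],1]]'
python3 -m crank '[[[-0.1,-0.28,0],[0,0,0],1],[[-0.13,-0.38,0],[0,0,0],1],[[-0.1,-0.28,0],[0,0,0],1],[[0,0,0.3],[0,0,0],1],[[0,0,0.8],[0,0,0],1]]'
python3 -m crank '[[[-0.3,-0.8,1],[0,0,0],1],[[-0.3,-0.8,1],[0,0,0],1],[[-0.3,-0.8,1],[0,0,0],1],[[-0.3,-0.8,0.5],[0,0,0],1],[[0,0,0],[0,0,0],1]]'
python3 - <<'E'
from m import *
p,d=robot.camera("top");cv2.imwrite("pics/top4.png",p[150:310,200:500,::-1].repeat(2,0).repeat(2,1))
for y0 in range(1):
    g=cv2.cvtColor(p,cv2.COLOR_RGB2GRAY)
    for px in([289,214],[330,240],[370,240],[283,200]):
        x,y=px;z=d[y,x];P=np.array([(x-K[0,2])/K[0,0]*z,-(y-K[1,2])/K[1,1]*z,-z]);print(px,np.round((E[:3,:3]@P+E[:3,3])*1000,1))
# plate outline from depth: points with height 52..60 mm, light pixels
v,u=np.mgrid[0:480,0:640];P=np.stack([(u-K[0,2])/K[0,0]*d,-(v-K[1,2])/K[1,1]*d,-d],-1)@E[:3,:3].T+E[:3,3]
L=(P-[.5865,-.03675,0]);a=np.radians(70.6);lx=L[...,0]*np.cos(a)+L[...,1]*np.sin(a);ly=-L[...,0]*np.sin(a)+L[...,1]*np.cos(a)
k=(lx>-.02)&(lx<.26)&(ly>.0)&(ly<.085)&(abs(P[...,2]-.0565)<.005)&(g>105)
q=np.c_[lx[k],ly[k]]*1000;r=cv2.minAreaRect(q.astype(np.float32));print("plate in ledge mm",r,np.percentile(q,[0.5,99.5],axis=0))
E
```

```text
t: 6.35
tool_pos: [0.567, 0.0384, 0.052]
orientation: [180.0, -0.0, 160.7]
ft_force: [0.2, 0.1, 0.1]
finger_gap: 0.0
grasp_force: 0.0
t: 6.77
tool_pos: [0.5552, 0.0119, 0.0776]
orientation: [-179.8, -0.3, 160.5]
ft_force: [-0.0, 0.1, 0.2]
finger_gap: 0.001
grasp_force: 0.0
t: 7.18
tool_pos: [0.5291, -0.073, 0.1712]
orientation: [179.9, 0.4, 160.1]
ft_force: [0.4, -0.1, -0.1]
finger_gap: 0.001
grasp_force: 0.0
[289, 214] [614.5 191.3  57.8]
[330, 240] [564.8 116.8  55.9]
[370, 240] [564.9  43.1  47.2]
[283, 200] [656.  207.1  -1.2]
plate in ledge mm ((150.02435302734375, 38.86447525024414), (71.68521881103516, 160.14073181152344), 89.7156753540039) [[ 71.23033053   4.59966789]
 [229.16879575  74.10737361]]
```

View pics/top4.png

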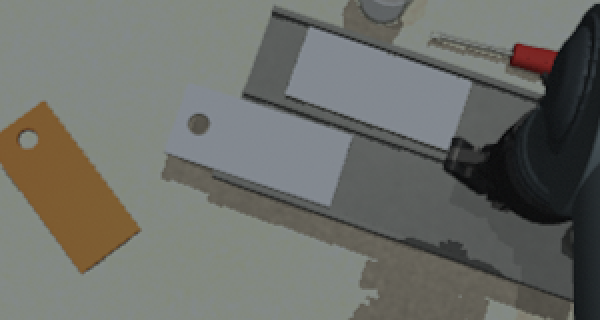

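The plate lies flat at ledge x = 150 mm, straight to about 0.3°. The hole at crop (199,124) is clear past the open end, and nothing is touching the robot.

```bash
python3 -m crank '[[[0,0,0],[0,0,0],1],[[0,0,0],[0,0,0],1]]'; python3 -c "
from station import robot;print(robot.hand_in())"
```

```text
t: 7.4
tool_pos: [0.5282, -0.0649, 0.1664]
orientation: [180.0, -0.1, 160.7]
ft_force: [-0.8, -0.5, -0.2]
finger_gap: -0.0
grasp_force: 0.0
the job is handed in; nothing more can be done
None
```

I pushed the holed plate about 83 mm to ledge x ≈ 150 mm, so the whole hole hangs clear with about 110 mm of the plate still on the ledge, touched nothing else, and handed the job in at about 7.4 s; no verdict came back.

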